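# Find the free cells of a vial rack by touch and store two vials

### The job

Store the two slim amber vials, cap up, in the sloping vial rack: each row has just one empty cell, and since all the white tops look alike, feel for it by pressing on them (a stored vial is firm, the top over an empty cell sinks under a light push). Put one vial in each empty cell and press it fully home so that its cap stands level with its neighbours. Leave the jars, the flask and the bottle standing where they are.

Things in the scene. Friction and masses are not known exactly. Their poses are not given: they have to be found in the camera images.
- grid: The grey vial rack, fixed to the bench: block with a sloping face of 88 x 168 mm, 2 rows of 4 square cells 32 mm wide, 40 mm apart (8 mm walls). Origin: middle of the face. z: straight out of the cells, leaning 30 degrees from vertical towards the robot; x: up the slope; y: along the rows, to the left. Face middle 101 mm above the bench.
- rack: Foot of the same rack, on the bench below the face's middle; z up, y along the rows. Each cell shows the same flat white round top, 28 mm across, 8 mm proud of the face. In each row three tops are caps of stored vials, which stay put: they give 1 mm per 6 N and spring back. The fourth, column unknown, is a follower in an empty cell: 3 N slides it down; it stays where left.
- cell_a1 (a point): Cell a1 (lower row, nearer the robot, column 1 of 4 from the robot's left): middle of its white top's upper surface at the start, 8 mm out from the face. Axes as grid; fixed to the rack. If empty, the follower goes down 75 mm from here to the bottom; a vial standing on it there is home, its top centre at this point.
- cell_a2 (a point): Cell a2 (lower row, nearer the robot, column 2 of 4 from the robot's left): middle of its white top's upper surface at the start, 8 mm out from the face. Axes as grid; fixed to the rack. If empty, the follower goes down 75 mm from here to the bottom; a vial standing on it there is home, its top centre at this point.
- cell_a3 (a point): Cell a3 (lower row, nearer the robot, column 3 of 4 from the robot's left): middle of its white top's upper surface at the start, 8 mm out from the face. Axes as grid; fixed to the rack. If empty, the follower goes down 75 mm from here to the bottom; a vial standing on it there is home, its top centre at this point.
- cell_a4 (a point): Cell a4 (lower row, nearer the robot, column 4 of 4 from the robot's left): middle of its white top's upper surface at the start, 8 mm out from the face. Axes as grid; fixed to the rack. If empty, the follower goes down 75 mm from here to the bottom; a vial standing on it there is home, its top centre at this point.
- cell_b1 (a point): Cell b1 (upper row, column 1 of 4 from the robot's left): middle of its white top's upper surface at the start, 8 mm out from the face. Axes as grid; fixed to the rack. If empty, the follower goes down 75 mm from here to the bottom; a vial standing on it there is home, its top centre at this point.
- cell_b2 (a point): Cell b2 (upper row, column 2 of 4 from the robot's left): middle of its white top's upper surface at the start, 8 mm out from the face. Axes as grid; fixed to the rack. If empty, the follower goes down 75 mm from here to the bottom; a vial standing on it there is home, its top centre at this point.
- cell_b3 (a point): Cell b3 (upper row, column 3 of 4 from the robot's left): middle of its white top's upper surface at the start, 8 mm out from the face. Axes as grid; fixed to the rack. If empty, the follower goes down 75 mm from here to the bottom; a vial standing on it there is home, its top centre at this point.
- cell_b4 (a point): Cell b4 (upper row, column 4 of 4 from the robot's left): middle of its white top's upper surface at the start, 8 mm out from the face. Axes as grid; fixed to the rack. If empty, the follower goes down 75 mm from here to the bottom; a vial standing on it there is home, its top centre at this point.
- vial_left_center (a point): Centre, half-way up, of one of the two vials to be stored, standing upright on the bench to the robot's left: slim amber glass with white cap, round, 28 mm diameter all the way up, 75 mm tall, about 45 g, chamfered foot; z runs from foot to cap. The jar of its side stands close by, with a gap of only 13 to 20 mm.
- jar_left: Bystander: squat amber jar with white cap, 48 mm diameter, 65 mm tall, loose, close beside the left vial in any direction. Origin at the middle of its foot.
- vial_right_center (a point): Centre, half-way up, of one of the two vials to be stored, standing upright on the bench to the robot's right: slim amber glass with white cap, round, 28 mm diameter all the way up, 75 mm tall, about 45 g, chamfered foot; z runs from foot to cap. The jar of its side stands close by, with a gap of only 13 to 20 mm.
- jar_right: Bystander: squat amber jar with white cap, 48 mm diameter, 65 mm tall, loose, close beside the right vial in any direction. Origin at the middle of its foot.
- flask: Bystander: clear conical flask, 82 mm across the foot, 130 mm tall, loose. Origin at the middle of its foot. It and the bottle may swap sides.
- bottle: Bystander: clear bottle with blue cap, 70 mm diameter, 160 mm tall, loose. Origin at the middle of its foot.
Not all that is in view belongs to the job. What is shaped like the part that bears vial_right_center but blue or turquoise is not meant.

How it is judged:
By the outcome, as a careful person would: the job done as asked, in the order asked, and still so for the second after the job is handed in, with the robot touching nothing.
It also fails if it takes over 72 s, if anything falls off the work surface, if the arm or the gripper's body presses on something with over 40 N, if the wrist force passes 120 N, or if a joint passes its speed limit or range.

### The arm

A 6-joint arm with a two-finger parallel gripper is mounted at the origin on the work surface. World frame = base frame: x ahead of the robot, y to its left, z up, the work surface at z = 0. Lengths are in m, angles in rad, forces in N, time in s.
With the tool pointing down it reaches from about 0.375 to 0.925 m from the base axis. Payload 5.7 kg.
Tool frame: the origin (TCP) lies between the finger pads; the fingertips stand 8 mm ahead of it and the grasp point (between the pads) lies 11 mm behind it (r.tips_ahead is the z of the fingertips in the tool frame, in m); z points along the fingers, y is the line along which they close (so a half turn about z gives the same grasp; the last joint's range is limited). The gripper opens to 88 mm and grips with 3 to 60 N. Pads are 20 mm wide; open, the fingers measure 115 mm over their backs; the gripper's body (75 mm by 178 mm) begins 61 mm behind the grasp point.
Start: joints at [-1.304, 0.359, 1.51, -0, 1.272, -0.115], TCP at [0.224, -0.557, 0.231] pointing down, gripper open.
Joint ranges: [-2.97, 2.97], [-1.01, 2.36], [0.21, 2.38], [-0.96, 4.11], [0.2, 2.71], [-2.98, 2.98]. Speed limits (rad/s): [2.39, 2.39, 3.14, 3.14, 3.14, 3.14].

### API

Orientations are given as a rotation vector (axis times angle).
In Python, from workcell import status, cams, r gives the robot as it stands. The module is installed in compiled form; this text tells all that it offers.
- The arm moves only by the tool apply_moves, never from a script. Its argument "increments" is a list of rows, each a list of 5 numbers: the shift along the tool's x, y, z in mm, then the turn about the tool's z in degrees, then the opening, from 0 (shut) to 1 (fully open). A call has 1 to 20 rows; each row shifts and turns the commanded pose from where the row before left it, along the tool's axes as they then stand; what a row does not reach is not made up. A row lasts 1/12 s, in which the tool goes at most 41.7 mm and 7.16 degrees, less where a joint would pass 70% of its speed; a pose out of reach is approached as far as the arm can. A call is refused whole if a number of a shift passes 41.7 or a number of a turn 7.16, either way. A call with a gripper value outside its range is refused whole. The fingers move at their own pace and stop on an object; the grip force is fixed at half the most. Time passes only in rows, so rows that do not move let the fingers close. It gives the time, the measured TCP pose, the force, the opening and the grip force at its end, in the units of the state.
- status.sense(): the state, without advancing time (a new reading comes with each control period).
- cams.capture(name): name is "scene" or "top" or "wrist"; returns a dict with "pixels" (384x512x3 uint8, red, green, blue), "depth" (384x512 float32, m along the optical axis (not along the pixel's ray), 0 where there is no reading), "intrinsics" (3x3 intrinsics, pixels), "R" (3x3) and "t" (3): a world point X has camera coordinates R X + t; the wrist camera has in their place "T_tool_cam" (4x4, takes a point from camera to tool coordinates, whose origin is the TCP and whose axes are the flange's). Camera axes: x right, y down, z forward; pixel columns grow to the right and rows downward; lengths in m; the calibration is good to about 2 mm. The wrist camera is an equidistant fisheye: a pixel r from the principal point sees the ray r / f radians off the axis. A picture is of the moment at which its call begins: read the wrist's pose just before it.
- r.finish_job(): hands the job in; it is judged then, once.
The state is a dict: "t": time; "joint_pos": joint angles; "qd": joint speeds; "effort": joint torques, N m; "position": TCP position; "orientation": TCP orientation; "ft_force": force on the tool from outside, world axes, zero at the start; "moment": the same for the moment, N m; "grip_width": finger opening in m; "grip_force": force on a finger pad.
Only numpy, scipy, OpenCV 4.12 (cv2) and the standard library are available. Lean on these libraries where they do the work, as an engineer would, in place of code of your own. Each camera call takes 0.05 s, during which the arm holds its last target. There are 200 camera calls.

## Working session

There is one attempt and no reset: what is moved stays moved. The work goes in short steps, Python scripts to look and compute and a tool call to move; the robot and the scene stay as the last step left them, time stands still between calls to the robot, and variables do not carry over. Pictures are saved under pics/ and viewed, at most 10 in all, crops included, and the job is handed in when it is done.

Besides the shell and the picture viewer there is one more tool, called after ">>>" in YAML: its name, and indented under it one key for each argument. apply_moves: Moves the arm, as the interface text tells. Its arguments: {"type":"object","properties":{"increments":{"type":"array","items":{"type":"array","items":{"type":"number"}}}},"required":["increments"]}

```bash
mkdir -p pics; python3 - <<'E'
from workcell import status,cams,r
import cv2,numpy as np
s=status.sense();print(s, r.tips_ahead)
for n in("scene","top"):
    c=cams.capture(n);np.savez(n+".npz",**c)
    cv2.imwrite(f"pics/{n}0.png",c["pixels"][:,:,::-1]);print(n,c["intrinsics"],c["R"],c["t"],(c["depth"]>0).mean())
E
```

```text
{'t': 0.0, 'joint_pos': array([-1.30405774e+00,  3.59481490e-01,  1.51142350e+00, -1.53545454e-05,
        1.27247359e+00, -1.15096383e-01]), 'qd': array([-0.00104205, -0.00172758,  0.00124354,  0.00040668,  0.00233717,
       -0.00079709]), 'effort': array([-1.10506739e-03, -5.15378594e+01, -2.70726603e+01,  6.75064302e-02,
        3.49008304e-02, -1.27530616e-04]), 'position': array([ 0.22338777, -0.55614814,  0.22982697]), 'orientation': array([-3.08276293e+00, -5.95817228e-01,  2.35346765e-04]), 'ft_force': array([-0.88398565,  0.57631613, -0.88033314]), 'moment': array([-0.01919577, -0.00381059, -0.00276753]), 'grip_force': 0.0, 'grip_width': 0.0878984444492929} 0.008
scene [[376.19747169   0.         255.29957397]
 [  0.         376.19747169 188.20038198]
 [  0.           0.           1.        ]] [[ 0.59182801  0.80606331 -0.00124751]
 [ 0.48757428 -0.35921847 -0.79575965]
 [-0.64188078  0.47034459 -0.60561129]] [-0.31019432 -0.19103613  1.44848328] 0.995635986328125
top [[475.77842185   0.         248.13737205]
 [  0.         475.77842185 195.21703139]
 [  0.           0.           1.        ]] [[-0.02474624 -0.99953228 -0.01796811]
 [-0.99488535  0.02638397 -0.09750399]
 [ 0.09793246  0.01546335 -0.99507292]] [0.01252127 0.56066    1.24770592] 0.9957733154296875
```

View pics/top0.png

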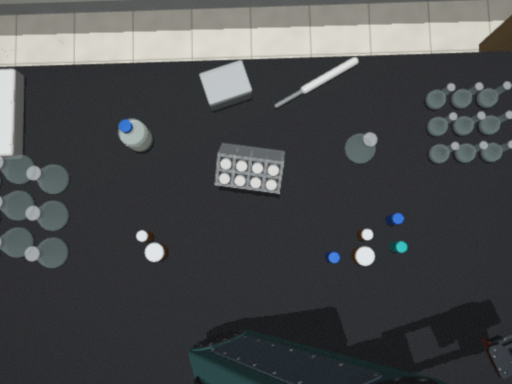

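View pics/scene0.png

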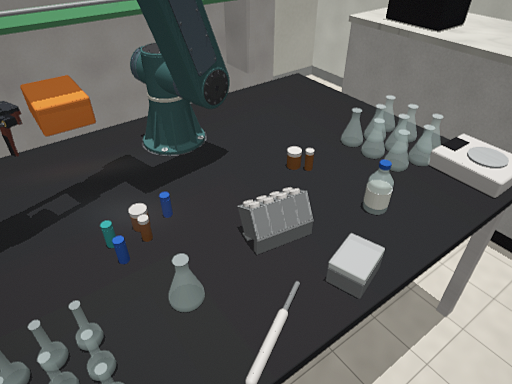

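Top view: amber/white slim vials at (142,236) and (367,235), with their jars at (154,252) and (365,256). The blue (397,218), blue (334,257) and turquoise (401,247) vials are decoys. The rack tops are at rows ~(226–273, 164–170) for b and ~(225–271, 178–185) for a. The two white-capped vials fit the description, and I'll confirm them in a crop while measuring.

```bash
cat > h.py <<'E'
import numpy as np,cv2
def ray(c,uv,z):
    K,R,t=c["intrinsics"],c["R"],c["t"]
    o=-R.T@t; d=R.T@np.linalg.inv(K)@np.array([*uv,1.]); return o+d*(z-o[2])/d[2]
def blobs(img,thr=170,amin=20,amax=900):
    m=((img.min(2)>thr)&(img.max(2).astype(int)-img.min(2)<45)).astype(np.uint8)
    n,l,s,c=cv2.connectedComponentsWithStats(m); 
    return [(c[i],s[i,4]) for i in range(1,n) if amin<s[i,4]<amax]
E
python3 - <<'E'
from h import *
c=dict(np.load("top.npz")); im=c["pixels"]
for p,a in blobs(im):
    if 100<p[1]<300 and 120<p[0]<420:
        d=c["depth"][int(p[1]+.5),int(p[0]+.5)]
        print(p.round(1),a,[ray(c,p,z).round(4)[:2] for z in(.075,.065,.0979,.1179)], (c["R"].T@(np.linalg.inv(c["intrinsics"])@[*p,1]*d-c["t"])).round(4))
a=cv2.resize(im[215:275,120:180],(390,390),interpolation=2);b=cv2.resize(im[205:275,330:410],(400,390),interpolation=2)
s=dict(np.load("scene.npz"))["pixels"];e=cv2.resize(s[140:180,280:320],(200,200));f=cv2.resize(s[190:265,95:180],(200,200))
g=cv2.resize(im[140:200,205:295],(590,200),interpolation=2)[:,:390]
o=np.zeros((590,790,3),np.uint8);o[:390,:390]=a;o[:390,390:]=b;o[390:,:390]=g;o[390:,390:590]=e;o[390:,590:]=f
cv2.imwrite("pics/crop1.png",o[:,:,::-1])
E
```

```text
[128.5 137.8] 78 [array([0.7158, 0.3075]), array([0.7181, 0.3102]), array([0.7105, 0.3013]), array([0.7059, 0.2959])] [0.7054 0.2953 0.1201]
[225.4 163.7] 89 [array([0.6401, 0.0543]), array([0.6418, 0.0549]), array([0.6363, 0.0529]), array([0.6329, 0.0517])] [0.6324 0.0515 0.1209]
[241.1 165.9] 93 [array([0.6331, 0.0138]), array([0.6347, 0.0141]), array([0.6294, 0.0131]), array([0.6262, 0.0125])] [0.6254 0.0124 0.1223]
[256.9 167.9] 94 [array([ 0.6266, -0.0272]), array([ 0.6282, -0.0272]), array([ 0.6231, -0.0271]), array([ 0.6199, -0.027 ])] [ 0.4359 -0.0216  1.2964]
[272.9 169.9] 94 [array([ 0.6202, -0.0683]), array([ 0.6217, -0.0687]), array([ 0.6167, -0.0674]), array([ 0.6137, -0.0667])] [ 0.6139 -0.0667  0.1165]
[224.  178.3] 88 [array([0.6017, 0.0589]), array([0.6031, 0.0596]), array([0.5986, 0.0574]), array([0.5959, 0.0561])] [0.5984 0.0573 0.0999]
[239.5 180.4] 87 [array([0.5951, 0.0187]), array([0.5964, 0.0191]), array([0.5921, 0.018 ]), array([0.5895, 0.0173])] [0.592  0.0179 0.0992]
[255.2 182.4] 89 [array([ 0.5889, -0.0218]), array([ 0.5901, -0.0218]), array([ 0.586 , -0.0218]), array([ 0.5835, -0.0218])] [ 0.5861 -0.0218  0.0973]
[270.8 184.5] 86 [array([ 0.5824, -0.0618]), array([ 0.5836, -0.0621]), array([ 0.5796, -0.061 ]), array([ 0.5772, -0.0604])] [ 0.5795 -0.061   0.0994]
[367.  234.2] 94 [array([ 0.4483, -0.3029]), array([ 0.4484, -0.3052]), array([ 0.448 , -0.2976]), array([ 0.4478, -0.293 ])] [ 0.4483 -0.303   0.0743]
[141.5 235.5] 88 [array([0.4594, 0.2739]), array([0.4596, 0.2763]), array([0.459 , 0.2684]), array([0.4586, 0.2635])] [0.4594 0.2736 0.0763]
[153.7 251.9] 265 [array([0.4169, 0.2426]), array([0.4168, 0.2448]), array([0.4173, 0.2376]), array([0.4176, 0.2333])] [0.4168 0.2448 0.0651]
[364.8 255.8] 272 [array([ 0.3938, -0.2946]), array([ 0.3935, -0.2969]), array([ 0.3946, -0.2895]), array([ 0.3953, -0.285 ])] [ 0.3934 -0.2972  0.0636]
```

View pics/crop1.png

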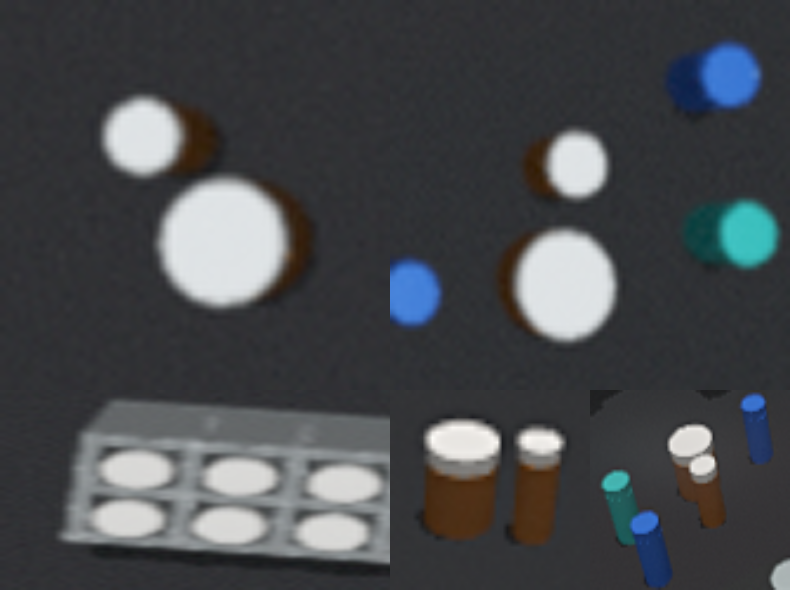

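The crop confirms it: both white-capped slim vials are amber (left cap at (142,236), right cap at (367,235)), and the three coloured ones are decoys. Next I head to the rack and start feeling.

```bash
cat >> h.py <<'E'
PSI=np.arctan2(-.157,.9875)
XH=np.array([np.cos(PSI),np.sin(PSI),0]);YC=np.array([-np.sin(PSI),np.cos(PSI),0]);Z=np.array([0,0,1.])
ZC=-.5*XH+.866*Z; XC=.866*XH+.5*Z
A=np.array([[.5986,.0574,.0979],[.5921,.0180,.0979],[.5860,-.0218,.0979],[.5796,-.0610,.0979]])
B=np.array([[.6329,.0517,.1179],[.6262,.0125,.1179],[.6199,-.0270,.1179],[.6137,-.0667,.1179]])
from scipy.spatial.transform import Rotation as Ro
def st():
    from workcell import status
    s=status.sense(); return s,Ro.from_rotvec(s["orientation"]).as_matrix()
def go(T,phi=None):
    s,R=st(); p=s["position"]; ph=np.degrees(np.arctan2(R[1,0],R[0,0]))
    print("t",s["t"].__round__(2),"p",p.round(4),"phi",ph.round(2),"f",s["ft_force"].round(1),"w",round(s["grip_width"],4))
    if phi is not None:
        print("turn",round(ph-phi,2)); a=np.radians(phi)
        R=np.array([[np.cos(a),np.sin(a),0],[np.sin(a),-np.cos(a),0],[0,0,-1]])
    print("tool mm after turn",(R.T@(np.array(T)-p)*1000).round(1))
E
python3 - <<'E'
from h import *
m=(A.mean(0)+B.mean(0))/2; print([((x-m)@YC*1e3).round(1) for x in list(A)+list(B)],[((x-m)@XC*1e3).round(1) for x in list(A)+list(B)])
go(A[3]-.010*XH+.008*Z+.008*ZC,-9)
E
```

```text
[np.float64(60.1), np.float64(20.1), np.float64(-20.1), np.float64(-59.9), np.float64(59.8), np.float64(20.1), np.float64(-19.9), np.float64(-60.1)] [np.float64(-19.9), np.float64(-20.1), np.float64(-19.9), np.float64(-20.0), np.float64(20.2), np.float64(19.8), np.float64(19.8), np.float64(19.9)]
t 0.1 p [ 0.2234 -0.5562  0.2299] phi 21.88 f [ 0.   0.2 -0.6] w 0.0877
turn 30.88
tool mm after turn [ 260.4 -544.8  117.1]
```

>>> apply_moves:
  increments:
    - [0,0,0,6.18,0]
    - [0,0,0,6.18,0]
    - [0,0,0,6.18,0]
    - [0,0,0,6.17,0]
    - [0,0,0,6.17,0]
    - [17,-36,0,0,0]
    - [17,-36,0,0,0]
    - [17,-36,0,0,0]
    - [17,-36,0,0,0]
    - [17,-36,0,0,0]
    - [17,-36,0,0,0]
    - [17,-36,0,0,0]
    - [17,-36,0,0,0]
    - [17,-36,0,0,0]
    - [17,-36,0,0,0]
    - [17,-36,0,0,0]
    - [17,-36,0,0,0]
    - [17,-36,0,0,0]
    - [17,-36,0,0,0]
    - [17,-36,0,0,0]

```text
t: 1.77
position: [0.5604, -0.0613, 0.2304]
orientation: [-3.132, 0.246, 0.001]
ft_force: [0.2, -0.6, 1.0]
grip_width: 0.0006
grip_force: 0.0
```

```bash
python3 -c "
from h import *
go(A[3]-.010*XH+.008*Z+.008*ZC,-9)"
```

```text
t 1.77 p [ 0.5604 -0.0613  0.2304] phi -8.99 f [ 0.2 -0.6  1. ] w 0.0006
turn 0.01
tool mm after turn [  4.9  -3.3 117.6]
```

>>> apply_moves:
  increments:
    - [0,0,0,0,0]
    - [5,-4,30,0,0]
    - [0,0,35,0,0]
    - [0,0,30,0,0]
    - [0,0,15,0,0]
    - [0,0,7.5,0,0]
    - [0,0,0,0,0]
    - [0,0,0,0,0]

```text
t: 2.43
position: [0.5656, -0.0605, 0.1134]
orientation: [-3.132, 0.247, 0.0]
ft_force: [0.4, -1.0, -0.4]
grip_width: 0.0009
grip_force: 0.0
```

```bash
python3 -c "
from h import *
go(A[3]-.010*XH+.008*Z+.008*ZC,-9)"
```

```text
t 2.43 p [ 0.5656 -0.0605  0.1134] phi -9.02 f [ 0.4 -1.  -0.4] w 0.0009
turn -0.02
tool mm after turn [-0.1 -1.7  0.6]
```

>>> apply_moves:
  increments:
    - [0,-1.7,0.6,0,0]
    - [2,0,3.46,0,0]
    - [2,0,3.46,0,0]
    - [1,0,1.73,0,0]
    - [0.5,0,0.87,0,0]
    - [0.5,0,0.87,0,0]
    - [0,0,0,0,0]
    - [0,0,0,0,0]

```text
t: 3.1
position: [0.5722, -0.0595, 0.1047]
orientation: [3.132, -0.246, 0.003]
ft_force: [-6.8, 1.3, 20.7]
grip_width: 0.0003
grip_force: 10.1
```

a4 is firm. Next is a3, then a2.

>>> apply_moves:
  increments:
    - [-3,0,-5.2,0,0]
    - [-3,0,-5.2,0,0]
    - [0,-20,0,0,0]
    - [0,-20,0,0,0]
    - [0,0,0,0,0]
    - [2,0,3.46,0,0]
    - [2,0,3.46,0,0]
    - [1,0,1.73,0,0]
    - [0.5,0,0.87,0,0]
    - [0.5,0,0.87,0,0]
    - [0,0,0,0,0]
    - [0,0,0,0,0]

```text
t: 4.1
position: [0.5779, -0.0204, 0.1021]
orientation: [3.132, -0.247, -0.0]
ft_force: [1.4, 1.1, 0.5]
grip_width: 0.0004
grip_force: 0.4
```

a3 sinks, so it is the empty cell in row a. I'll push its follower further in, with the finger shifted a bit up the slope.

>>> apply_moves:
  increments:
    - [-2.5,0,-4.3,0,0]
    - [3.5,0,-2,0,0]
    - [2,0,3.46,0,0]
    - [2,0,3.46,0,0]
    - [2,0,3.46,0,0]
    - [2,0,3.46,0,0]
    - [2,0,3.46,0,0]
    - [2,0,3.46,0,0]

```text
t: 4.77
position: [0.5907, -0.022, 0.0874]
orientation: [-3.132, 0.247, 0.001]
ft_force: [-5.4, 0.6, 8.1]
grip_width: 0.0002
grip_force: 4.1
```

>>> apply_moves:
  increments:
    - [-5,0,-8.66,0,0]
    - [-5,0,-8.66,0,0]
    - [-5.5,0,-9.5,0,0]
    - [0,0,-18.2,0,0]
    - [31,0,0,0,0]
    - [0,0,0,0,0]
    - [0,0,0,0,0]

```text
t: 5.35
position: [0.6072, -0.0245, 0.1342]
orientation: [3.132, -0.247, 0.004]
ft_force: [-0.3, -0.5, 0.3]
grip_width: 0.0007
grip_force: 0.0
```

```bash
python3 -c "
from h import *
go(B[2]-.010*XH+.008*Z+.008*ZC,-9)"
```

```text
t 5.35 p [ 0.6072 -0.0245  0.1342] phi -9.0 f [-0.3 -0.5  0.3] w 0.0007
turn -0.0
tool mm after turn [-1.1  0.4  1.3]
```

>>> apply_moves:
  increments:
    - [-1.1,0.4,1.3,0,0]
    - [2,0,3.46,0,0]
    - [2,0,3.46,0,0]
    - [1,0,1.73,0,0]
    - [0.5,0,0.87,0,0]
    - [0.5,0,0.87,0,0]
    - [0,0,0,0,0]
    - [0,0,0,0,0]

```text
t: 6.02
position: [0.6086, -0.0251, 0.1223]
orientation: [-3.132, 0.246, 0.006]
ft_force: [-8.4, 0.1, 18.8]
grip_width: 0.0001
grip_force: 10.4
```

b3 is firm. Next is b2.

>>> apply_moves:
  increments:
    - [-3,0,-5.2,0,0]
    - [-3,0,-5.2,0,0]
    - [0,-20,0,0,0]
    - [0,-20,0,0,0]
    - [0,0,0,0,0]
    - [2,0,3.46,0,0]
    - [2,0,3.46,0,0]
    - [1,0,1.73,0,0]
    - [0.5,0,0.87,0,0]
    - [0.5,0,0.87,0,0]
    - [0,0,0,0,0]
    - [0,0,0,0,0]

```text
t: 7.02
position: [0.6159, 0.0142, 0.1228]
orientation: [-3.13, 0.248, 0.003]
ft_force: [-8.9, 5.3, 21.0]
grip_width: 0.0006
grip_force: 11.3
```

>>> apply_moves:
  increments:
    - [-3,0,-5.2,0,0]
    - [-3,0,-5.2,0,0]
    - [0,-20,0,0,0]
    - [0,-20,0,0,0]
    - [0,0,0,0,0]
    - [2,0,3.46,0,0]
    - [2,0,3.46,0,0]
    - [1,0,1.73,0,0]
    - [0.5,0,0.87,0,0]
    - [0.5,0,0.87,0,0]
    - [0,0,0,0,0]
    - [0,0,0,0,0]

```text
t: 8.02
position: [0.6233, 0.053, 0.121]
orientation: [3.132, -0.247, -0.0]
ft_force: [-0.4, -0.0, 0.9]
grip_width: 0.0005
grip_force: 0.4
```

b1 is the empty cell in row b. I'll push its follower in too, retreat and head for the left vial.

>>> apply_moves:
  increments:
    - [-2.5,0,-4.3,0,0]
    - [3.5,0,-2,0,0]
    - [2,0,3.46,0,0]
    - [2,0,3.46,0,0]
    - [2,0,3.46,0,0]
    - [2,0,3.46,0,0]
    - [2,0,3.46,0,0]
    - [2,0,3.46,0,0]
    - [0,0,0,0,0]
    - [-6,0,-10.4,0,0]
    - [-6,0,-10.4,0,0]
    - [-6,0,-10.4,0,0]
    - [0,0,-35,0,0]
    - [0,0,-20,-7,0.3]
    - [0,0,0,-7,0.55]
    - [0,0,0,-7,0.55]
    - [0,0,0,-7,0.55]
    - [0,0,0,-7,0.55]
    - [0,0,0,-7,0.55]
    - [0,0,0,-3.4,0.55]

```text
t: 9.68
position: [0.6175, 0.0545, 0.1942]
orientation: [2.981, 0.991, 0.001]
ft_force: [-0.6, -0.3, -0.3]
grip_width: 0.0434
grip_force: 0.0
```

```bash
python3 -c "
from h import *
go([.4594,.2739,.14],36.4)"
```

```text
t 9.68 p [0.6175 0.0545 0.1942] phi 36.77 f [-0.6 -0.3 -0.3] w 0.0434
turn 0.37
tool mm after turn [   2.9 -270.4   54.2]
```

>>> apply_moves:
  increments:
    - [0,-38,0,0.4,0.55]
    - [0.5,-38,0,0,0.55]
    - [0.5,-38,0,0,0.55]
    - [0.5,-38,0,0,0.55]
    - [0.5,-38,0,0,0.55]
    - [0.5,-38,0,0,0.55]
    - [0.4,-38,10,0,0.55]
    - [0,-4,24,0,0.55]
    - [0,0,10,0,0.55]
    - [0,0,10,0,0.55]
    - [0,0,0,0,0.55]
    - [0,0,0,0,0.55]

```text
t: 10.68
position: [0.4623, 0.2733, 0.1389]
orientation: [2.988, 0.969, -0.001]
ft_force: [1.0, 0.5, 0.1]
grip_width: 0.0483
grip_force: 0.0
```

```bash
python3 - <<'E'
from h import *
from workcell import cams
go([.4594,.2739,.051],36.4)
c=cams.capture("wrist");cv2.imwrite("pics/w1.png",c["pixels"][:,:,::-1])
E
```

```text
t 10.68 p [0.4623 0.2733 0.1389] phi 35.92 f [1.  0.5 0.1] w 0.0483
turn -0.48
tool mm after turn [-2.  -2.3 87.9]
```

View pics/w1.png

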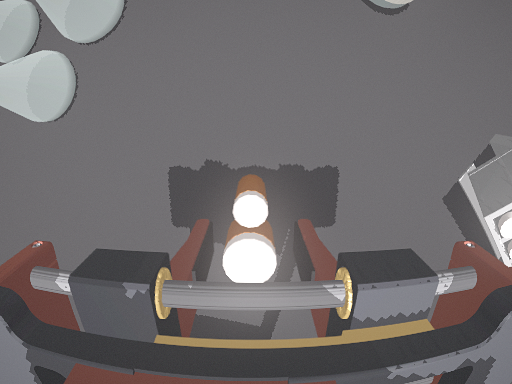

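The wrist view shows the vial cap at (250,210) lying between the fingers (tips near (205,225) and (303,225)), with the jar at (250,262) out of the closing line. Descend and grip.

>>> apply_moves:
  increments:
    - [-2,-2.3,0,-0.4,0.55]
    - [0,0,30,0,0.55]
    - [0,0,30,0,0.55]
    - [0,0,18,0,0.55]
    - [0,0,10,0,0.55]
    - [0,0,0,0,0.55]
    - [0,0,0,0,0]
    - [0,0,0,0,0]
    - [0,0,0,0,0]
    - [0,0,0,0,0]
    - [0,0,0,0,0]

```text
t: 11.65
position: [0.46, 0.2754, 0.0521]
orientation: [-2.984, -0.981, -0.004]
ft_force: [0.2, -1.1, 5.4]
grip_width: 0.0271
grip_force: 30.0
```

>>> apply_moves:
  increments:
    - [0,0,-15,0,0]
    - [0,0,-35,0,0]
    - [0,0,-40,0,0]
    - [0,0,-40,0,0]
    - [0,0,-20,7,0]
    - [0,0,0,7,0]
    - [0,0,0,7,0]
    - [0,0,0,7,0]
    - [0,0,0,7,0]
    - [0,0,0,7,0]
    - [0,0,0,3.4,0]
    - [0,0,0,0,0]

```text
t: 12.65
position: [0.4587, 0.2749, 0.2011]
orientation: [-3.132, 0.25, -0.0]
ft_force: [-0.4, 0.1, -1.0]
grip_width: 0.0272
grip_force: 30.0
```

```bash
cat >> h.py <<'E'
def tcp(C,Dn,al,s=63,nu=-15.7,dy=0):
    a=np.radians(al); N=np.array([nu,-8-Dn])
    P=N+14*np.array([np.cos(a),-np.sin(a)])+s*np.array([np.sin(a),np.cos(a)])
    return C+(P[0]*XC+P[1]*ZC)/1e3-.011*Z+dy*YC
def path(C,sched,s=63):
    prev=None
    for Dn,al in sched:
        T=tcp(C,Dn,al,s)
        if prev is not None: d=T-prev;print(Dn,al,(np.array([d@XH,-d@YC,-d[2]])*1e3).round(1))
        prev=T
E
python3 - <<'E'
from h import *
go(tcp(B[0],-20,30),-9)
path(B[0],[(-20,30),(-3,30),(0,29),(3,25),(6,18),(10,14),(15,10.5),(20,8),(25,6.5),(28,5)])
E
```

```text
t 12.65 p [0.4587 0.2749 0.2011] phi -9.12 f [-0.4  0.1 -1. ] w 0.0272
turn -0.12
tool mm after turn [201.4 193.2  28.6]
-3 30 [ 8.5 -0.  14.7]
0 29 [ 0.4 -0.   2.4]
3 25 [-2.9  0.   1.9]
6 18 [-6.4 -0.   2. ]
10 14 [-2.5  0.   3.6]
15 10.5 [-1.4  0.   4.7]
20 8 [-0.3 -0.   4.7]
25 6.5 [ 0.8 -0.   4.6]
28 5 [-0.2  0.   2.9]
```

>>> apply_moves:
  increments:
    - [25,24,0,0,0]
    - [25,24,0,0,0]
    - [25,24,0,0,0]
    - [25,24,0,0,0]
    - [25,24,0,0,0]
    - [25,24,0,0,0]
    - [25,24,0,0,0]
    - [26,25,10,0,0]
    - [0,0,18,0,0]
    - [0,0,0,0,0]
    - [0,0,0,0,0]

```text
t: 13.57
position: [0.6258, 0.0528, 0.1718]
orientation: [-3.132, 0.246, 0.006]
ft_force: [-0.8, 0.4, -0.4]
grip_width: 0.0271
grip_force: 30.0
```

```bash
python3 - <<'E'
from h import *
go(tcp(B[0],-20,30),-9)
E
```

```text
t 13.57 p [0.6258 0.0528 0.1718] phi -8.97 f [-0.8  0.4 -0.4] w 0.0271
turn 0.03
tool mm after turn [ 1.6  0.  -0.7]
```

Now enter the cell mouth.

>>> apply_moves:
  increments:
    - [1.6,0,-0.7,0,0]
    - [4,0,7,0,0]
    - [3,0,5,0,0]
    - [1.5,0,2.7,0,0]
    - [0.4,0,1.2,0,0]
    - [0,0,1.2,0,0]
    - [0,0,0,0,0]

```text
t: 14.15
position: [0.6374, 0.0514, 0.1562]
orientation: [-3.132, 0.246, 0.001]
ft_force: [-0.2, 0.2, -0.6]
grip_width: 0.0272
grip_force: 30.0
```

```bash
python3 - <<'E'
from h import *
go(tcp(B[0],0,29),-9)
from workcell import cams
c=cams.capture("scene");cv2.imwrite("pics/s2.png",cv2.resize(c["pixels"][110:260,210:350],(700,600))[:,:,::-1])
E
```

```text
t 14.15 p [0.6374 0.0514 0.1562] phi -8.99 f [-0.2  0.2 -0.6] w 0.0272
turn 0.01
tool mm after turn [-1.2  0.4  0.8]
```

View pics/s2.png

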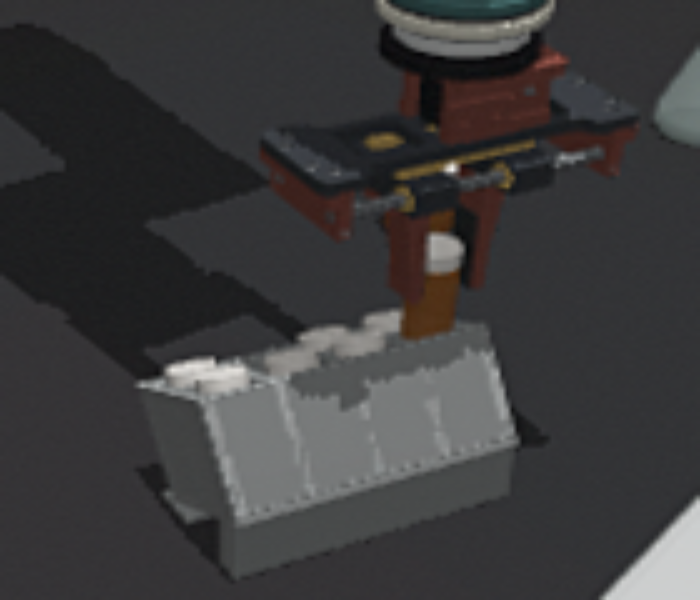

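The view from behind the rack shows the gripped vial at (430,300) with its foot in the b1 mouth and no contact force yet. I'll pivot it in stages.

>>> apply_moves:
  increments:
    - [-1.2,0.4,0.8,0,0]
    - [-1,0,0.8,0,0]
    - [-1,0,0.6,0,0]
    - [-1,0,0.5,0,0]
    - [0,0,0,0,0]

```text
t: 14.62
position: [0.6346, 0.0513, 0.1547]
orientation: [-3.132, 0.247, -0.005]
ft_force: [2.9, 0.1, 4.5]
grip_width: 0.0273
grip_force: 30.0
```

```bash
python3 - <<'E'
from h import *
go(tcp(B[0],3,25),-9)
E
```

```text
t 14.62 p [0.6346 0.0513 0.1547] phi -9.0 f [2.9 0.1 4.5] w 0.0273
turn -0.0
tool mm after turn [-1.4 -0.1  1.2]
```

>>> apply_moves:
  increments:
    - [-1,0,1,0,0]
    - [-1.5,0,0.5,0,0]
    - [-1.5,0,0.5,0,0]
    - [-1.5,0,0.5,0,0]
    - [-1.5,0,0.5,0,0]
    - [0,0,0,0,0]
    - [0,0,0,0,0]

```text
t: 15.2
position: [0.6318, 0.0517, 0.1545]
orientation: [3.131, -0.246, 0.018]
ft_force: [5.3, -2.2, 12.0]
grip_width: 0.0268
grip_force: 30.0
```

```bash
python3 - <<'E'
from h import *
go(tcp(B[0],6,18),-9)
E
```

```text
t 15.2 p [0.6318 0.0517 0.1545] phi -9.0 f [ 5.3 -2.2 12. ] w 0.0268
turn -0.0
tool mm after turn [-4.9 -0.2  3. ]
```

```bash
python3 - <<'E'
from h import *
from workcell import cams
s,R=st(); g=s["position"]-R[:,2]*.011; d=(g-B[0])*1e3
P=np.array([d@XC,d@ZC]);print(P,d@YC, np.degrees(np.arccos(-R[2,2])))
for al in(30,27,24,21,18):
    a=np.radians(al);F=P-63*np.array([np.sin(a),np.cos(a)]);w=14*np.array([np.cos(a),-np.sin(a)]);print(al,"near",(F-w).round(1),"far",(F+w).round(1), "far u at face", (F+w)[0]+np.tan(a)*(-8-(F+w)[1]))
c=cams.capture("scene");x=c["pixels"][120:220,260:350]
w=cams.capture("wrist")["pixels"][100:330,130:380]
o=np.zeros((400,790,3),np.uint8);o[:,:360]=cv2.resize(x,(360,400),interpolation=2);o[:,360:]=cv2.resize(w,(430,400))
cv2.imwrite("pics/s3.png",o[:,:,::-1])
E
```

```text
[22.72197354 41.81187748] -0.1837189829118327 0.6703768954046423
30 near [-20.9  -5.7] far [  3.3 -19.7] far u at face 10.128880211458588
27 near [-18.4  -8. ] far [  6.6 -20.7] far u at face 13.054121609578353
24 near [-15.7 -10. ] far [  9.9 -21.4] far u at face 15.869204721569112
21 near [-12.9 -12. ] far [ 13.2 -22. ] far u at face 18.59701517421877
18 near [-10.1 -13.8] far [ 16.6 -22.4] far u at face 21.25758458502207
```

View pics/s3.png

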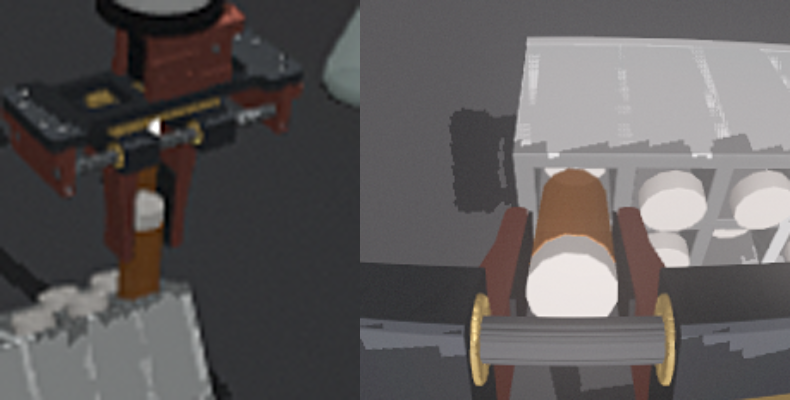

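The wrist view shows the foot in the b1 mouth, nearly touching the rear lip, which fits about 24° of relative tilt, so it has begun to pivot. Next, more pull towards the robot.

>>> apply_moves:
  increments:
    - [-1.5,0,0,0,0]
    - [-1.5,0,0,0,0]
    - [-1.5,0,0,0,0]
    - [-1.5,0,0,0,0]
    - [0,0,0,0,0]
    - [0,0,0,0,0]

```text
t: 15.8
position: [0.6255, 0.0525, 0.1545]
orientation: [3.131, -0.246, 0.017]
ft_force: [4.7, -3.4, 13.2]
grip_width: 0.0271
grip_force: 30.0
```

```bash
cat >> h.py <<'E'
def tight(C,s=63):
    "pad point and the tilt that fits the cell with near corner on the down wall"
    S,R=st(); g=S["position"]-R[:,2]*.011; d=(g-C)*1e3; P=np.array([d@XC,d@ZC])
    print("P",P.round(1),"y",(d@YC).round(2),"tooltilt",np.degrees(np.arccos(-R[2,2])).round(2),"f",S["ft_force"].round(1),"M",S["moment"].round(2))
    for al in range(30,0,-3):
        a=np.radians(al);F=P-s*np.array([np.sin(a),np.cos(a)]);w=14*np.array([np.cos(a),-np.sin(a)]);n=F-w;f=F+w
        print(al,"near",n.round(1),"far u at face",(f[0]+np.tan(a)*(-8-f[1])).round(1))
E
python3 -c "
from h import *
tight(B[0])"
```

```text
P [17.2 45. ] y -0.34 tooltilt 0.63 f [ 4.7 -3.4 13.2] M [-0.58 -1.01  0.02]
30 near [-26.4  -2.6] far u at face 2.8
27 near [-23.9  -4.8] far u at face 5.9
24 near [-21.2  -6.9] far u at face 9.0
21 near [-18.4  -8.8] far u at face 11.9
18 near [-15.6 -10.6] far u at face 14.7
15 near [-12.6 -12.3] far u at face 17.5
12 near [ -9.6 -13.7] far u at face 20.3
9 near [ -6.5 -15.1] far u at face 23.0
6 near [ -3.3 -16.2] far u at face 25.7
3 near [ -0.1 -17.2] far u at face 28.5
```

```bash
cat >> h.py <<'E'
def captilt(C):
    from workcell import cams
    s,R=st(); c=cams.capture("wrist"); K=c["intrinsics"]; v,u=np.mgrid[:384,:512]; 
    x=(u-K[0,2])/K[0,0]; y=(v-K[1,2])/K[1,1]; th=np.hypot(x,y)+1e-9; D=c["depth"]
    X=np.stack([D*np.tan(th)*x/th,D*np.tan(th)*y/th,D],-1); T=c["T_tool_cam"]
    W=(X@T[:3,:3].T+T[:3,3])@R.T+s["position"]
    g=s["position"]-R[:,2]*.011; q=W-g; r=np.linalg.norm(q,axis=-1); px=c["pixels"].astype(int)
    for n,m in(("cap",(px.min(2)>120)&(np.ptp(px,2)<40)),("amber",(px[...,0]>1.6*px[...,2])&(px[...,0]>60)&(abs(q@YC)<.012))):
        m=m&(D>0)&(r<.05)&(abs(q@YC)<.014)
        p=W[m]
        if len(p)<30: print(n,"few",len(p));continue
        pc=(p-C)*1e3; print(n,len(p),"u,y,o med",np.median(pc@XC).round(1),np.median(pc@YC).round(1),np.median(pc@ZC).round(1))
        cc,uu,vv=np.linalg.svd(p-p.mean(0),full_matrices=False)
        print("  normal in XH,YC,Z",[(vv[2]@a).round(3) for a in(XH,YC,Z)],"long",[(vv[0]@a).round(3) for a in(XH,YC,Z)],uu.round(4))
E
python3 -c "
from h import *
captilt(B[0])"
```

```text
cap 2054 u,y,o med 23.8 0.7 56.2
  normal in XH,YC,Z [np.float64(0.147), np.float64(-0.021), np.float64(0.989)] long [np.float64(-0.048), np.float64(0.998), np.float64(0.028)] [0.3196 0.2968 0.1263]
amber 1584 u,y,o med 17.9 -0.4 24.1
  normal in XH,YC,Z [np.float64(-0.983), np.float64(0.093), np.float64(-0.158)] long [np.float64(0.158), np.float64(-0.011), np.float64(-0.987)] [0.5672 0.2689 0.083 ]
```

It is pivoting as intended: measured tilt is 9° from vertical, leaning the right way. I'll push deeper and keep pulling.

>>> apply_moves:
  increments:
    - [1,0,1.7,0,0]
    - [1,0,1.7,0,0]
    - [0.5,0,0.9,0,0]
    - [-1.5,0,0,0,0]
    - [-1.5,0,0,0,0]
    - [-1.5,0,0.5,0,0]
    - [-1.5,0,0.5,0,0]
    - [0,0,0,0,0]
    - [0,0,0,0,0]

```text
t: 16.6
position: [0.6259, 0.0526, 0.153]
orientation: [3.131, -0.246, 0.031]
ft_force: [5.1, -3.8, 31.4]
grip_width: 0.0273
grip_force: 30.1
```

```bash
python3 -c "
from h import *
tight(B[0]);captilt(B[0])"
```

```text
P [16.7 43.6] y -0.22 tooltilt 1.13 f [ 5.1 -3.8 31.4] M [-0.79 -1.02 -0.01]
30 near [-26.9  -4. ] far u at face 3.1
27 near [-24.4  -6.2] far u at face 6.1
24 near [-21.7  -8.3] far u at face 9.1
21 near [-18.9 -10.2] far u at face 11.9
18 near [-16.1 -12. ] far u at face 14.7
15 near [-13.1 -13.7] far u at face 17.4
12 near [-10.1 -15.2] far u at face 20.1
9 near [ -7.  -16.5] far u at face 22.7
6 near [ -3.8 -17.6] far u at face 25.4
3 near [ -0.6 -18.6] far u at face 28.0
cap 2091 u,y,o med 24.0 0.9 55.3
  normal in XH,YC,Z [np.float64(-0.593), np.float64(0.024), np.float64(-0.805)] long [np.float64(0.802), np.float64(-0.067), np.float64(-0.593)] [0.3573 0.3192 0.2161]
amber 1566 u,y,o med 18.0 -0.3 23.3
  normal in XH,YC,Z [np.float64(-0.985), np.float64(0.087), np.float64(-0.149)] long [np.float64(0.148), np.float64(-0.009), np.float64(-0.989)] [0.575  0.2663 0.0822]
```

The foot's near edge is sitting on the lower lip (31 N). I'll unload, shift up the slope and re-enter.

>>> apply_moves:
  increments:
    - [-1,0,-3,0,0]
    - [-1,0,-3,0,0]
    - [0,0,-2,0,0]
    - [0,0,0,0,0]
    - [0,0,0,0,0]

```text
t: 17.07
position: [0.6159, 0.0543, 0.1537]
orientation: [-3.132, 0.247, -0.002]
ft_force: [3.8, -0.8, 5.1]
grip_width: 0.0273
grip_force: 30.0
```

```bash
python3 -c "
from h import *
tight(B[0]);captilt(B[0]);go(tcp(B[0],0,21.3),-9)"
```

```text
P [ 8.5 49.1] y -0.08 tooltilt 0.09 f [ 3.8 -0.8  5.1] M [-0.02 -0.69  0.02]
30 near [-35.2   1.6] far u at face -8.3
27 near [-32.6  -0.6] far u at face -4.9
24 near [-29.9  -2.7] far u at face -1.6
21 near [-27.2  -4.7] far u at face 1.5
18 near [-24.3  -6.5] far u at face 4.6
15 near [-21.4  -8.1] far u at face 7.7
12 near [-18.3  -9.6] far u at face 10.6
9 near [-15.2 -10.9] far u at face 13.6
6 near [-12.  -12.1] far u at face 16.5
3 near [ -8.8 -13.1] far u at face 19.5
cap 2086 u,y,o med 15.9 1.0 60.7
  normal in XH,YC,Z [np.float64(0.186), np.float64(-0.027), np.float64(0.982)] long [np.float64(-0.016), np.float64(0.999), np.float64(0.03)] [0.3214 0.2986 0.145 ]
amber 1542 u,y,o med 9.2 -0.1 28.7
  normal in XH,YC,Z [np.float64(-0.987), np.float64(0.095), np.float64(-0.126)] long [np.float64(0.126), np.float64(-0.007), np.float64(-0.992)] [0.5677 0.2646 0.0821]
t 17.12 p [0.6159 0.0543 0.1536] phi -9.0 f [3.  0.1 4.4] w 0.0272
turn 0.0
tool mm after turn [11.9 -0.1 -2.9]
```

>>> apply_moves:
  increments:
    - [0,0,-10,0,0]
    - [0,0,-12,0,0]
    - [6,0,-8,0,0]
    - [6,0,0,0,0]
    - [0,0,0,0,0]
    - [0,0,0,0,0]

```text
t: 17.62
position: [0.6271, 0.0524, 0.1832]
orientation: [-3.132, 0.247, 0.001]
ft_force: [0.1, -0.7, -1.4]
grip_width: 0.0276
grip_force: 30.0
```

```bash
cat >> h.py <<'E'
def vialtilt(save=None):
    from workcell import cams
    c=cams.capture("scene"); px=c["pixels"].astype(int); s,R=st(); g=s["position"]-R[:,2]*.011
    pj=lambda X:(lambda q:q[:2]/q[2])(c["intrinsics"]@(c["R"]@X+c["t"]))
    g0=pj(g); v,u=np.mgrid[:384,:512]; near=np.hypot(u-g0[0],v-g0[1])<32
    m=near&(px[...,0]>2.2*px[...,2])&(px[...,0]>1.55*px[...,1])&(px[...,1]>px[...,2]+12)
    P=np.stack([u[m],v[m]],1); d=P-np.median(P,0); w,V=np.linalg.eigh(d.T@d); a=V[:,1]; a=a*np.sign(a[1])
    print("n",m.sum(),"gp",g0.round(1),"mean",P.mean(0).round(1),"ang obs",np.degrees(np.arctan2(a[0],a[1])).round(1))
    for t in(0,5,10,15,20,25,30):
        r=np.radians(t); ax=-np.sin(r)*XH+np.cos(r)*Z; e=pj(g-.06*ax)-pj(g); print(t,np.degrees(np.arctan2(*e)).round(1),end="; ")
    rows=[(y,u[m&(v==y)].mean().round(1)) for y in range(384) if (m&(v==y)).sum()>3]; print(rows)
    if save: cv2.imwrite(save,cv2.resize(c["pixels"][int(g0[1])-40:int(g0[1])+50,int(g0[0])-45:int(g0[0])+45],(600,600),interpolation=2)[:,:,::-1])
E
python3 -c "
from h import *
tight(B[0]);captilt(B[0]);vialtilt('pics/s4.png')"
```

```text
P [33.1 69. ] y -0.21 tooltilt 0.03 f [ 0.1 -0.7 -1.4] M [0.05 0.04 0.01]
30 near [-10.6  21.4] far u at face 4.8
27 near [-8.  19.2] far u at face 9.6
24 near [-5.3 17.1] far u at face 14.1
21 near [-2.6 15.2] far u at face 18.5
18 near [ 0.3 13.4] far u at face 22.8
15 near [ 3.2 11.7] far u at face 26.9
12 near [ 6.3 10.2] far u at face 31.0
9 near [9.4 8.9] far u at face 35.0
6 near [12.6  7.8] far u at face 39.1
3 near [15.8  6.8] far u at face 43.1
cap 2100 u,y,o med 40.7 0.9 80.4
  normal in XH,YC,Z [np.float64(-0.249), np.float64(0.078), np.float64(-0.965)] long [np.float64(-0.123), np.float64(0.986), np.float64(0.111)] [0.3242 0.3024 0.1747]
amber 1501 u,y,o med 33.7 -0.2 48.5
  normal in XH,YC,Z [np.float64(-0.989), np.float64(0.096), np.float64(-0.111)] long [np.float64(0.111), np.float64(-0.01), np.float64(-0.994)] [0.5597 0.261  0.0808]
n 176 gp [295.7 165.1] mean [295.2 177. ] ang obs -10.8
0 -4.4; 5 -1.1; 10 1.9; 15 4.7; 20 7.3; 25 9.9; 30 12.3; [(167, np.float64(296.5)), (168, np.float64(296.5)), (169, np.float64(296.5)), (170, np.float64(296.5)), (171, np.float64(296.5)), (172, np.float64(296.0)), (173, np.float64(296.0)), (174, np.float64(296.0)), (175, np.float64(295.5)), (176, np.float64(294.5)), (177, np.float64(294.5)), (178, np.float64(294.5)), (179, np.float64(294.5)), (180, np.float64(294.5)), (181, np.float64(294.5)), (182, np.float64(294.5)), (183, np.float64(294.8)), (184, np.float64(294.5)), (185, np.float64(294.0)), (186, np.float64(294.5))]
```

View pics/s4.png

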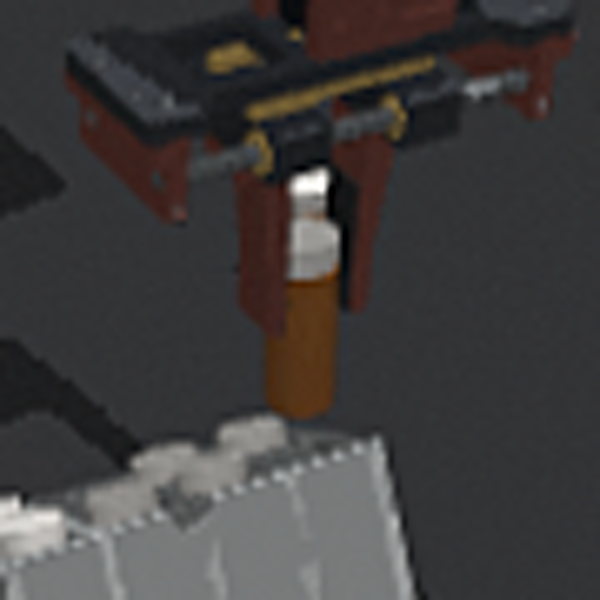

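The vial at (303,350) in this crop is still vertical: the grip did not let it turn, and the foot was only sliding over the lip. The rack's rear wall leans parallel to the cells, so I'll use its top edge to turn the vial 30° in the pads by pulling the foot against it.

>>> apply_moves:
  increments:
    - [0,0,-6,0,0]
    - [20,0,0,0,0]
    - [20,0,0,0,0]
    - [14,0,0,0,0]
    - [0,0,8,0,0]
    - [0,0,10,0,0]
    - [0,0,8,0,0]
    - [0,0,0,0,0]
    - [-3,0,0,0,0]
    - [-3,0,0,0,0]
    - [0,0,0,0,0]

```text
t: 18.63
position: [0.6734, 0.0453, 0.1638]
orientation: [-3.132, 0.246, 0.001]
ft_force: [0.6, 0.1, -1.2]
grip_width: 0.0273
grip_force: 30.0
```

```bash
cat >> h.py <<'E'
def rel(C):
    S,R=st(); g=S["position"]-R[:,2]*.011; d=(g-C)*1e3
    print("t",round(S["t"],2),"P xh",(d@XH).round(1),"y",(d@YC).round(1),"z",(g[2]*1e3).round(1),"f",S["ft_force"].round(1),"tilt",np.degrees(np.arccos(-R[2,2])).round(2))
E
python3 -c "
from h import *
rel(B[0])"
```

```text
t 18.63 P xh 41.0 y -0.0 z 174.8 f [ 0.6  0.1 -1.2] tilt 0.03
```

>>> apply_moves:
  increments:
    - [-2,0,0,0,0]
    - [-2,0,0,0,0]
    - [-2,0,0,0,0]
    - [-2,0,0,0,0]
    - [-2,0,0,0,0]
    - [-2,0,0,0,0]
    - [0,0,0,0,0]

```text
t: 19.22
position: [0.6644, 0.0464, 0.1645]
orientation: [3.131, -0.247, 0.007]
ft_force: [4.9, -1.5, 0.8]
grip_width: 0.0271
grip_force: 30.0
```

```bash
python3 -c "
from h import *
rel(B[0]);captilt(B[0])"
```

```text
t 19.22 P xh 31.9 y -0.3 z 175.5 f [ 4.9 -1.5  0.8] tilt 0.26
cap 2036 u,y,o med 63.7 0.8 45.8
  normal in XH,YC,Z [np.float64(0.119), np.float64(-0.002), np.float64(0.993)] long [np.float64(-0.033), np.float64(-0.999), np.float64(0.002)] [0.3172 0.2915 0.1175]
amber 1746 u,y,o med 58.6 -0.3 13.7
  normal in XH,YC,Z [np.float64(-0.977), np.float64(0.093), np.float64(-0.192)] long [np.float64(0.193), np.float64(-0.001), np.float64(-0.981)] [0.6029 0.282  0.087 ]
```

It turns at about 5 N. I'll keep pulling.

>>> apply_moves:
  increments:
    - [-2,0,0,0,0]
    - [-2,0,0,0,0]
    - [-2,0,0,0,0]
    - [-2,0,0,0,0]
    - [-2,0,0,0,0]
    - [-2,0,0,0,0]
    - [-2,0,0,0,0]
    - [-2,0,0,0,0]
    - [-2,0,0,0,0]
    - [-2,0,0,0,0]
    - [0,0,0,0,0]
    - [0,0,0,0,0]

```text
t: 20.27
position: [0.6446, 0.0495, 0.1643]
orientation: [3.132, -0.247, 0.006]
ft_force: [4.8, -1.8, 0.7]
grip_width: 0.0266
grip_force: 30.0
```

```bash
python3 -c "
from h import *
rel(B[0]);captilt(B[0])"
```

```text
t 20.27 P xh 11.9 y -0.3 z 175.3 f [ 4.8 -1.8  0.7] tilt 0.23
cap 1850 u,y,o med 45.6 0.8 56.8
  normal in XH,YC,Z [np.float64(0.01), np.float64(-0.115), np.float64(0.993)] long [np.float64(0.107), np.float64(-0.988), np.float64(-0.115)] [0.3099 0.2834 0.1829]
amber 2706 u,y,o med 48.6 -0.2 23.9
  normal in XH,YC,Z [np.float64(-0.866), np.float64(0.094), np.float64(-0.491)] long [np.float64(-0.493), np.float64(0.002), np.float64(0.87)] [0.7471 0.3515 0.1087]
```

>>> apply_moves:
  increments:
    - [-2,0,0,0,0]
    - [-1,0,0,0,0]
    - [0,0,0,0,0]
    - [0,0,-15,0,0]
    - [0,0,-20,0,0]
    - [0,0,-20,0,0]
    - [0,0,0,0,0]
    - [0,0,0,0,0]

```text
t: 20.98
position: [0.6398, 0.0506, 0.219]
orientation: [-3.132, 0.246, -0.001]
ft_force: [-0.6, -0.8, -1.0]
grip_width: 0.0269
grip_force: 30.0
```

```bash
python3 -c "
from h import *
rel(B[0]);captilt(B[0]);vialtilt('pics/s5.png');go(tcp(B[0],-15,1,nu=-14),-9)"
```

```text
t 20.98 P xh 7.0 y -0.0 z 230.0 f [-0.6 -0.8 -1. ] tilt 0.05
cap 1853 u,y,o med 68.5 1.0 106.3
  normal in XH,YC,Z [np.float64(0.154), np.float64(-0.212), np.float64(0.965)] long [np.float64(0.4), np.float64(-0.88), np.float64(-0.258)] [0.319  0.2922 0.2177]
amber 2791 u,y,o med 72.4 0.0 73.8
  normal in XH,YC,Z [np.float64(-0.853), np.float64(0.094), np.float64(-0.514)] long [np.float64(-0.515), np.float64(0.005), np.float64(0.857)] [0.7589 0.3571 0.1109]
n 300 gp [299.3 155.9] mean [299.7 167.6] ang obs 28.1
0 -4.7; 5 -1.4; 10 1.6; 15 4.4; 20 7.1; 25 9.7; 30 12.2; [(156, np.float64(299.6)), (157, np.float64(299.1)), (158, np.float64(299.1)), (159, np.float64(299.7)), (160, np.float64(298.5)), (161, np.float64(298.3)), (162, np.float64(297.6)), (163, np.float64(297.2)), (164, np.float64(296.7)), (165, np.float64(296.9)), (166, np.float64(296.6)), (167, np.float64(297.0)), (168, np.float64(297.5)), (169, np.float64(300.8)), (170, np.float64(302.0)), (171, np.float64(302.0)), (172, np.float64(302.0)), (173, np.float64(302.5)), (174, np.float64(303.0)), (175, np.float64(303.0)), (176, np.float64(303.0)), (177, np.float64(303.0)), (178, np.float64(303.5)), (179, np.float64(303.0)), (180, np.float64(301.5))]
t 21.08 p [0.6386 0.0506 0.2171] phi -9.0 f [-0.3  0.3 -0.5] w 0.0269
turn -0.0
tool mm after turn [-39.7  -0.3  49.3]
```

View pics/s5.png

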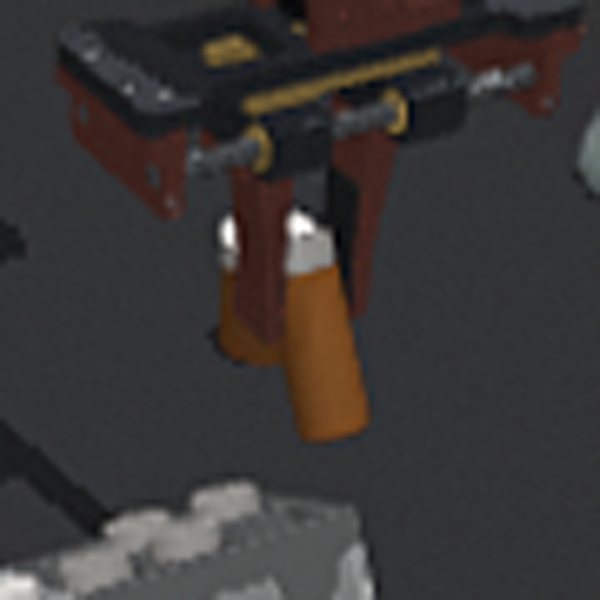

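The crop shows the vial at (330,350) now leaning about 25–30° with its foot away from the robot, matching the cells. I'll move it over b1.

>>> apply_moves:
  increments:
    - [-20,0,0,0,0]
    - [-20,0,15,0,0]
    - [0,0,20,0,0]
    - [0,0,14,0,0]
    - [0,0,0,0,0]
    - [0,0,0,0,0]

```text
t: 21.58
position: [0.5987, 0.0568, 0.1676]
orientation: [3.132, -0.247, -0.007]
ft_force: [-0.2, 0.3, -1.7]
grip_width: 0.0269
grip_force: 30.0
```

```bash
python3 -c "
from h import *
go(tcp(B[0],-15,1,nu=-14),-9);captilt(B[0]);vialtilt()"
```

```text
t 21.58 p [0.5987 0.0568 0.1676] phi -9.01 f [-0.2  0.3 -1.7] w 0.0269
turn -0.01
tool mm after turn [ 0.7 -0.4 -0.2]
cap 1853 u,y,o med 6.9 0.3 82.7
  normal in XH,YC,Z [np.float64(0.152), np.float64(-0.218), np.float64(0.964)] long [np.float64(0.422), np.float64(-0.868), np.float64(-0.262)] [0.3186 0.2931 0.2182]
amber 2794 u,y,o med 10.7 -0.3 50.1
  normal in XH,YC,Z [np.float64(-0.855), np.float64(0.096), np.float64(-0.509)] long [np.float64(-0.511), np.float64(0.005), np.float64(0.86)] [0.7608 0.357  0.1107]
n 233 gp [290.1 164.3] mean [292.3 175.1] ang obs 3.5
0 -3.8; 5 -0.6; 10 2.3; 15 5.1; 20 7.6; 25 10.1; 30 12.5; [(164, np.float64(294.5)), (165, np.float64(291.4)), (166, np.float64(291.4)), (167, np.float64(291.0)), (168, np.float64(291.0)), (169, np.float64(291.0)), (170, np.float64(291.0)), (171, np.float64(291.0)), (172, np.float64(292.0)), (173, np.float64(291.5)), (174, np.float64(291.5)), (175, np.float64(291.5)), (176, np.float64(291.5)), (177, np.float64(292.0)), (178, np.float64(292.5)), (179, np.float64(292.5)), (180, np.float64(292.5)), (181, np.float64(293.0)), (182, np.float64(293.5)), (183, np.float64(293.5)), (184, np.float64(293.5)), (185, np.float64(293.5)), (186, np.float64(293.5)), (187, np.float64(293.0))]
```

>>> apply_moves:
  increments:
    - [1.6,-0.4,-0.7,0,0]
    - [2.5,0,4.3,0,0]
    - [2.5,0,4.3,0,0]
    - [2.5,0,4.3,0,0]
    - [1,0,1.7,0,0]
    - [1,0,1.7,0,0]
    - [0,0,0,0,0]

```text
t: 22.27
position: [0.6098, 0.0558, 0.1545]
orientation: [-3.131, 0.246, 0.005]
ft_force: [-8.1, 1.8, 12.1]
grip_width: 0.0275
grip_force: 30.0
```

```bash
python3 -c "
from h import *
go(tcp(B[0],4,2,nu=-14),-9);captilt(B[0])"
```

```text
t 22.27 p [0.6098 0.0558 0.1545] phi -9.0 f [-8.1  1.8 12.1] w 0.0275
turn -0.0
tool mm after turn [0.1 0.4 2.8]
cap 1740 u,y,o med 9.6 1.5 65.9
  normal in XH,YC,Z [np.float64(-0.022), np.float64(-0.082), np.float64(0.996)] long [np.float64(0.027), np.float64(-0.996), np.float64(-0.082)] [0.3012 0.2605 0.1655]
amber 2949 u,y,o med 13.8 0.5 33.7
  normal in XH,YC,Z [np.float64(-0.834), np.float64(0.094), np.float64(-0.543)] long [np.float64(-0.545), np.float64(0.004), np.float64(0.838)] [0.7918 0.3671 0.1138]
```

Blocked on the upper lip: the foot sits a few mm too far up the slope. Back out, shift 4 mm down the slope and retry.

>>> apply_moves:
  increments:
    - [-2.5,0,-4.3,0,0]
    - [-2.5,0,-4.3,0,0]
    - [-3.5,0.4,2,0,0]
    - [0,0,0,0,0]
    - [2.5,0,4.3,0,0]
    - [2.5,0,4.3,0,0]
    - [1,0,1.7,0,0]
    - [0,0,0,0,0]

```text
t: 22.98
position: [0.6088, 0.0553, 0.1491]
orientation: [-3.132, 0.247, 0.002]
ft_force: [-0.2, 0.3, -1.9]
grip_width: 0.0274
grip_force: 30.0
```

```bash
python3 -c "
from h import *
go(tcp(B[0],4,-1,nu=-14),-9);captilt(B[0])"
```

```text
t 22.98 p [0.6088 0.0553 0.1491] phi -9.01 f [-0.2  0.3 -1.9] w 0.0274
turn -0.01
tool mm after turn [-2.2 -0.3 -1.7]
cap 1765 u,y,o med 6.1 0.8 61.7
  normal in XH,YC,Z [np.float64(-0.037), np.float64(-0.083), np.float64(0.996)] long [np.float64(0.036), np.float64(-0.996), np.float64(-0.081)] [0.3027 0.2661 0.1644]
amber 2906 u,y,o med 10.2 -0.2 29.4
  normal in XH,YC,Z [np.float64(-0.84), np.float64(0.095), np.float64(-0.534)] long [np.float64(-0.536), np.float64(0.004), np.float64(0.844)] [0.7816 0.3646 0.113 ]
```

It is in, with no contact force. Deeper along the cell.

>>> apply_moves:
  increments:
    - [2,0,3.46,0,0]
    - [2,0,3.46,0,0]
    - [2,0,3.46,0,0]
    - [2,0,3.46,0,0]
    - [1.5,0,2.6,0,0]
    - [1.5,0,2.6,0,0]
    - [0,0,0,0,0]

```text
t: 23.62
position: [0.6199, 0.0536, 0.1306]
orientation: [-3.132, 0.247, 0.0]
ft_force: [0.2, 0.8, -2.0]
grip_width: 0.0269
grip_force: 30.0
```

```bash
python3 -c "
from h import *
go(tcp(B[0],27,0,nu=-14),-9);captilt(B[0])"
```

```text
t 23.62 p [0.6199 0.0536 0.1306] phi -9.01 f [ 0.2  0.8 -2. ] w 0.0269
turn -0.01
tool mm after turn [-0.8 -0.2 -0.6]
cap 2817 u,y,o med 10.2 0.4 34.2
  normal in XH,YC,Z [np.float64(-0.657), np.float64(0.031), np.float64(-0.753)] long [np.float64(-0.753), np.float64(0.02), np.float64(0.658)] [1.3148 0.3958 0.2241]
amber 2413 u,y,o med 10.4 -0.1 11.9
  normal in XH,YC,Z [np.float64(0.844), np.float64(-0.105), np.float64(0.526)] long [np.float64(-0.526), np.float64(0.022), np.float64(0.85)] [0.5644 0.3377 0.1045]
```

>>> apply_moves:
  increments:
    - [0,0,0,0,0.45]
    - [0,0,0,0,0.45]
    - [0,0,0,0,0.45]
    - [0,0,-10,0,0.45]
    - [0,0,-20,0,0.45]
    - [0,0,-30,0,0.2]
    - [0,0,-5,0,0]
    - [0,0,0,0,0]
    - [0,0,0,0,0]

```text
t: 24.42
position: [0.6198, 0.0537, 0.1966]
orientation: [-3.132, 0.247, -0.002]
ft_force: [0.6, -0.1, -0.0]
grip_width: 0.0162
grip_force: 0.0
```

```bash
python3 - <<'E'
from h import *
T=B[0]+.039*ZC-.010*XH+.008*Z+.010*ZC
go(T,-9)
from workcell import cams
c=cams.capture("top");K=c["intrinsics"];D=c["depth"];v,u=np.mgrid[:384,:512]
W=(np.stack([(u-K[0,2])/K[0,0]*D,(v-K[1,2])/K[1,1]*D,D],-1)-c["t"])@c["R"]
px=c["pixels"].astype(int);q=(W-B[0])*1e3
m=(px.min(2)>120)&(np.ptp(px,2)<40)&(abs(q@YC)<20)&(abs(q@XC)<20)&(q@ZC>15)&(q@ZC<60)
print(m.sum(),[np.median(q[m]@a).round(1) for a in(XC,YC,ZC)])
c=cams.capture("wrist");cv2.imwrite("pics/w6.png",c["pixels"][:,:,::-1])
E
```

```text
t 24.42 p [0.6198 0.0537 0.1966] phi -9.0 f [ 0.6 -0.1 -0. ] w 0.0162
turn -0.0
tool mm after turn [-21.2  -0.1  28.2]
46 [np.float64(-13.5), np.float64(3.3), np.float64(41.6)]
```

View pics/w6.png

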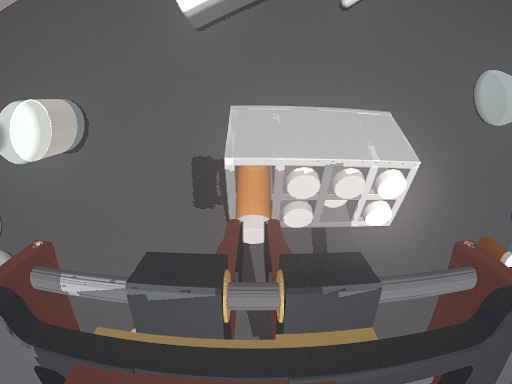

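The wrist view shows the vial in b1 (amber at (253,190), cap at (253,232)), leaning slightly towards the robot, and the sunken a3 top at (333,203). I'll press it home with closed fingertips.

>>> apply_moves:
  increments:
    - [-12,0,0,0,0]
    - [-12.7,0,0,0,0]
    - [0,0,15,0,0]
    - [0,0,15,0,0]
    - [2.5,0,4.3,0,0]
    - [2.5,0,4.3,0,0]
    - [2.5,0,4.3,0,0]
    - [2.5,0,4.3,0,0]
    - [0,0,0,0,0]

```text
t: 25.27
position: [0.6063, 0.0558, 0.1487]
orientation: [-3.132, 0.247, -0.002]
ft_force: [0.2, -1.2, 1.2]
grip_width: 0.0003
grip_force: 0.9
```

```bash
cat >> h.py <<'E'
def edge(C):
    S,R=st(); d=(S["position"]+.010*XH-.008*Z-C)*1e3
    print("t",round(S["t"],2),"edge u,y,o",[(d@a).round(1) for a in(XC,YC,ZC)],"f",S["ft_force"].round(1),"along -d",(S["ft_force"]@ZC).round(1))
E
python3 -c "
from h import *
edge(B[0])"
```

```text
t 25.27 edge u,y,o [np.float64(-3.2), np.float64(-0.1), np.float64(28.2)] f [ 0.2 -1.2  1.2] along -d 0.9
```

>>> apply_moves:
  increments:
    - [2.5,0,4.3,0,0]
    - [2.5,0,4.3,0,0]
    - [2.5,0,4.3,0,0]
    - [2.5,0,4.3,0,0]
    - [2,0,3.46,0,0]

```text
t: 25.68
position: [0.6196, 0.0538, 0.1295]
orientation: [-3.132, 0.247, -0.007]
ft_force: [-0.5, -0.3, 5.8]
grip_width: 0.0002
grip_force: 2.1
```

```bash
python3 -c "
from h import *
edge(B[0])"
```

```text
t 25.68 edge u,y,o [np.float64(-1.2), np.float64(0.0), np.float64(4.9)] f [-0.5 -0.3  5.8] along -d 5.3
```

>>> apply_moves:
  increments:
    - [1.5,0,2.6,0,0]
    - [1,0,1.73,0,0]
    - [1,0,1.73,0,0]
    - [0.5,0,0.87,0,0]
    - [0,0,0,0,0]
    - [0,0,0,0,0]

```text
t: 26.18
position: [0.6215, 0.0537, 0.1258]
orientation: [-3.132, 0.246, -0.004]
ft_force: [-11.9, 0.9, 32.5]
grip_width: 0.0004
grip_force: 17.0
```

```bash
python3 -c "
from h import *
edge(B[0])"
```

```text
t 26.18 edge u,y,o [np.float64(-1.4), np.float64(0.2), np.float64(0.8)] f [-11.9   0.9  32.5] along -d 34.1
```

Home in b1: firm at 34 N, level. Now the right vial.

>>> apply_moves:
  increments:
    - [-6,0,-10.4,0,0]
    - [-6,0,-10.4,0,0]
    - [0,0,-25,0,0]
    - [0,0,-25,-2.8,0.3]
    - [0,0,0,0,0.55]
    - [0,0,0,0,0.55]

```text
t: 26.68
position: [0.6105, 0.0553, 0.1938]
orientation: [-3.137, 0.171, -0.006]
ft_force: [0.2, 0.2, 0.3]
grip_width: 0.0167
grip_force: 0.0
```

```bash
python3 -c "
from h import *
go([.4483,-.3029,.14],-6.2)"
```

```text
t 26.68 p [0.6105 0.0553 0.1938] phi -6.23 f [0.2 0.2 0.3] w 0.0167
turn -0.03
tool mm after turn [-122.6  373.6   53.8]
```

>>> apply_moves:
  increments:
    - [-12.3,37.4,0,0,0.55]
    - [-12.3,37.4,0,0,0.55]
    - [-12.3,37.4,0,0,0.55]
    - [-12.3,37.4,0,0,0.55]
    - [-12.3,37.4,0,0,0.55]
    - [-12.3,37.4,0,0,0.55]
    - [-12.3,37.4,0,0,0.55]
    - [-12.3,37.4,0,0,0.55]
    - [-12.3,37.4,0,0,0.55]
    - [-12.3,37.4,0,0,0.55]
    - [0,0,25,0,0.55]
    - [0,0,20,0,0.55]
    - [0,0,9,0,0.55]
    - [0,0,0,0,0.55]
    - [0,0,0,0,0.55]

```text
t: 27.93
position: [0.446, -0.3024, 0.1373]
orientation: [-3.135, 0.17, 0.003]
ft_force: [-0.4, -0.2, 0.9]
grip_width: 0.0481
grip_force: 0.0
```

```bash
python3 - <<'E'
from h import *
go([.4483,-.3029,.051],-6.2)
# check the vial's place with the wrist camera
from workcell import cams
s,R=st();c=cams.capture("wrist");K=c["intrinsics"];px=c["pixels"];T=c["T_tool_cam"]
for p,a in blobs(px,190,200,9000):
    x,y=(p[0]-K[0,2])/K[0,0],(p[1]-K[1,2])/K[1,1];th=np.hypot(x,y)
    d=R@T[:3,:3]@np.array([np.sin(th)*x/th,np.sin(th)*y/th,np.cos(th)]);o=s["position"]+R@T[:3,3]
    print(p.round(),a,[(o+d*(z-o[2])/d[2]).round(4)[:2] for z in(.075,.065)])
E
```

```text
t 27.93 p [ 0.446  -0.3024  0.1373] phi -6.19 f [-0.4 -0.2  0.9] w 0.0481
turn 0.01
tool mm after turn [ 2.4  0.3 86.3]
[255. 205.] 970 [array([ 0.4475, -0.3032]), array([ 0.4442, -0.3029])]
[255. 258.] 2244 [array([ 0.4014, -0.2978]), array([ 0.3959, -0.2973])]
```

The wrist camera agrees to 1 mm: vial at (255,205), jar at (255,258). Descend and grip.

>>> apply_moves:
  increments:
    - [2,0.4,0,0,0.55]
    - [0,0,30,0,0.55]
    - [0,0,30,0,0.55]
    - [0,0,17,0,0.55]
    - [0,0,9,0,0.55]
    - [0,0,0,0,0.55]
    - [0,0,0,0,0]
    - [0,0,0,0,0]
    - [0,0,0,0,0]
    - [0,0,0,0,0]
    - [0,0,0,0,0]

```text
t: 28.9
position: [0.4493, -0.3045, 0.0534]
orientation: [3.136, -0.17, 0.003]
ft_force: [0.4, 1.3, 6.9]
grip_width: 0.0271
grip_force: 30.0
```

>>> apply_moves:
  increments:
    - [0,0,-15,0,0]
    - [0,0,-35,0,0]
    - [0,0,-40,0,0]
    - [0,0,-40,2.8,0]
    - [0,0,-20,0,0]
    - [0,0,0,0,0]
    - [0,0,0,0,0]

```text
t: 29.48
position: [0.4489, -0.3043, 0.2034]
orientation: [3.13, -0.246, 0.004]
ft_force: [-0.1, -0.3, -0.3]
grip_width: 0.027
grip_force: 30.0
```

```bash
python3 -c "
from h import *
T=B[2]+.046*XH;T[2]=.1645
go(T,-9)"
```

```text
t 29.48 p [ 0.4489 -0.3043  0.2034] phi -8.99 f [-0.1 -0.3 -0.3] w 0.027
turn 0.01
tool mm after turn [ 171.5 -300.6   38.9]
```

>>> apply_moves:
  increments:
    - [17.1,-30,0,0,0]
    - [17.1,-30,0,0,0]
    - [17.1,-30,0,0,0]
    - [17.1,-30,0,0,0]
    - [17.1,-30,0,0,0]
    - [17.1,-30,0,0,0]
    - [17.1,-30,0,0,0]
    - [17.1,-30,0,0,0]
    - [17.1,-30,0,0,0]
    - [17.1,-30,0,0,0]
    - [0,0,0,0,0]
    - [0,0,10,0,0]
    - [0,0,15,0,0]
    - [0,0,13,0,0]
    - [0,0,0,0,0]

```text
t: 30.73
position: [0.6626, -0.0353, 0.1602]
orientation: [3.132, -0.248, -0.005]
ft_force: [3.3, -0.6, -0.6]
grip_width: 0.0268
grip_force: 30.0
```

```bash
python3 -c "
from h import *
rel(B[2]);captilt(B[2])"
```

```text
t 30.73 P xh 43.5 y -1.5 z 171.2 f [ 3.3 -0.6 -0.6] tilt 0.19
cap 2190 u,y,o med 70.1 -0.4 33.3
  normal in XH,YC,Z [np.float64(0.18), np.float64(-0.034), np.float64(0.983)] long [np.float64(-0.957), np.float64(0.227), np.float64(0.183)] [0.3312 0.3264 0.1396]
amber 1225 u,y,o med 63.1 -1.1 2.2
  normal in XH,YC,Z [np.float64(-0.996), np.float64(0.073), np.float64(-0.06)] long [np.float64(-0.059), np.float64(0.006), np.float64(0.998)] [0.4781 0.23   0.0675]
```

>>> apply_moves:
  increments:
    - [0,0,-3.5,0,0]
    - [-2,0,0,0,0]
    - [-2,0,0,0,0]
    - [-2,0,0,0,0]
    - [-2,0,0,0,0]
    - [-2,0,0,0,0]
    - [-2,0,0,0,0]
    - [-2,0,0,0,0]
    - [-2,0,0,0,0]
    - [-2,0,0,0,0]
    - [-2,0,0,0,0]
    - [-2,0,0,0,0]
    - [-2,0,0,0,0]
    - [-2,0,0,0,0]
    - [-2,0,0,0,0]
    - [-2,0,0,0,0]
    - [-2,0,0,0,0]
    - [-1.5,0,0,0,0]
    - [0,0,0,0,0]
    - [0,0,0,0,0]

```text
t: 32.45
position: [0.6305, -0.0287, 0.1671]
orientation: [-3.131, 0.247, 0.002]
ft_force: [3.7, 0.5, 1.2]
grip_width: 0.0271
grip_force: 30.0
```

```bash
python3 -c "
from h import *
rel(B[2]);captilt(B[2])"
```

```text
t 32.45 P xh 10.8 y -0.1 z 178.1 f [3.7 0.5 1.2] tilt 0.08
cap 1875 u,y,o med 44.5 1.0 58.0
  normal in XH,YC,Z [np.float64(-0.107), np.float64(-0.099), np.float64(0.989)] long [np.float64(0.682), np.float64(-0.732), np.float64(0.0)] [0.3114 0.3064 0.1823]
amber 2625 u,y,o med 48.3 0.0 25.8
  normal in XH,YC,Z [np.float64(-0.859), np.float64(0.1), np.float64(-0.502)] long [np.float64(-0.504), np.float64(0.004), np.float64(0.864)] [0.7153 0.3455 0.1043]
```

>>> apply_moves:
  increments:
    - [-1.5,0,0,0,0]
    - [0,0,0,0,0]
    - [0,0,-15,0,0]
    - [0,0,-20,0,0]
    - [0,0,-20,0,0]
    - [0,0,0,0,0]
    - [0,0,0,0,0]

```text
t: 33.08
position: [0.6284, -0.0287, 0.2224]
orientation: [-3.132, 0.247, 0.003]
ft_force: [1.1, 0.0, -1.7]
grip_width: 0.0272
grip_force: 30.0
```

```bash
python3 -c "
from h import *
captilt(A[2]);go(tcp(A[2],-16,-1,nu=-13,s=64),-9)"
```

```text
cap 1887 u,y,o med 110.2 1.0 107.0
  normal in XH,YC,Z [np.float64(-0.042), np.float64(-0.18), np.float64(0.983)] long [np.float64(-0.755), np.float64(0.65), np.float64(0.087)] [0.3166 0.3088 0.2096]
amber 2595 u,y,o med 113.8 0.4 74.9
  normal in XH,YC,Z [np.float64(-0.863), np.float64(0.095), np.float64(-0.495)] long [np.float64(-0.497), np.float64(0.004), np.float64(0.868)] [0.71   0.3424 0.1018]
t 33.13 p [ 0.6279 -0.0286  0.2214] phi -9.0 f [ 0.5 -0.6 -0.8] w 0.0274
turn -0.0
tool mm after turn [-78.7  -0.2  72. ]
```

>>> apply_moves:
  increments:
    - [-25,0,0,0,0]
    - [-25,0,0,0,0]
    - [-25,0,10,0,0]
    - [-3.7,0,25,0,0]
    - [0,0,25,0,0]
    - [0,0,12,0,0]
    - [0,0,0,0,0]
    - [0,0,0,0,0]

```text
t: 33.8
position: [0.5498, -0.0162, 0.1488]
orientation: [-3.131, 0.247, 0.008]
ft_force: [0.4, -0.3, 1.3]
grip_width: 0.0274
grip_force: 30.0
```

```bash
python3 -c "
from h import *
captilt(A[2]);go(tcp(A[2],-16,-1,nu=-13,s=64),-9)"
```

```text
cap 1859 u,y,o med 4.6 1.0 83.1
  normal in XH,YC,Z [np.float64(-0.172), np.float64(-0.005), np.float64(0.985)] long [np.float64(-0.942), np.float64(-0.291), np.float64(-0.166)] [0.3081 0.3014 0.1265]
amber 2615 u,y,o med 8.0 -0.0 50.9
  normal in XH,YC,Z [np.float64(-0.865), np.float64(0.099), np.float64(-0.492)] long [np.float64(-0.494), np.float64(0.004), np.float64(0.869)] [0.7136 0.345  0.1032]
t 33.85 p [ 0.5511 -0.0164  0.1499] phi -9.01 f [ 0.4  0.5 -0.9] w 0.0272
turn -0.01
tool mm after turn [-0.9 -0.1  0.5]
```

>>> apply_moves:
  increments:
    - [-0.5,0,0.5,0,0]
    - [2.5,0,4.3,0,0]
    - [2.5,0,4.3,0,0]
    - [2.5,0,4.3,0,0]
    - [1.5,0,2.6,0,0]
    - [1,0,1.73,0,0]
    - [0,0,0,0,0]

```text
t: 34.43
position: [0.5613, -0.018, 0.1323]
orientation: [-3.132, 0.247, 0.001]
ft_force: [-0.8, 0.3, -0.8]
grip_width: 0.0273
grip_force: 30.0
```

```bash
python3 -c "
from h import *
captilt(A[2]);go(tcp(A[2],4,-1,nu=-13,s=64),-9)"
```

```text
cap 1858 u,y,o med 6.4 1.0 63.1
  normal in XH,YC,Z [np.float64(0.173), np.float64(0.017), np.float64(-0.985)] long [np.float64(-0.937), np.float64(-0.307), np.float64(-0.17)] [0.3083 0.3033 0.1353]
amber 2602 u,y,o med 10.0 0.2 31.0
  normal in XH,YC,Z [np.float64(-0.862), np.float64(0.095), np.float64(-0.499)] long [np.float64(-0.501), np.float64(0.003), np.float64(0.866)] [0.7093 0.3428 0.1022]
t 34.48 p [ 0.5612 -0.0179  0.1326] phi -9.01 f [ 0.6  0.  -1.1] w 0.0272
turn -0.01
tool mm after turn [-1.1 -0.1  0.5]
```

It is in without contact. Deeper, then release.

>>> apply_moves:
  increments:
    - [1.5,0,3.6,0,0]
    - [2,0,3.46,0,0]
    - [2,0,3.46,0,0]
    - [2,0,3.46,0,0]
    - [1.5,0,2.6,0,0]
    - [1.5,0,2.6,0,0]
    - [0,0,0,0,0]

```text
t: 35.07
position: [0.5718, -0.0196, 0.1131]
orientation: [-3.132, 0.247, 0.001]
ft_force: [0.9, 0.5, -0.7]
grip_width: 0.027
grip_force: 30.0
```

```bash
python3 -c "
from h import *
captilt(A[2]);go(tcp(A[2],26,0,nu=-14,s=64),-9)"
```

```text
cap 3198 u,y,o med 10.4 0.5 33.8
  normal in XH,YC,Z [np.float64(0.414), np.float64(-0.003), np.float64(0.91)] long [np.float64(-0.91), np.float64(0.021), np.float64(0.414)] [1.3566 0.4109 0.3731]
amber 2238 u,y,o med 9.5 0.4 12.2
  normal in XH,YC,Z [np.float64(0.862), np.float64(-0.085), np.float64(0.499)] long [np.float64(-0.503), np.float64(-0.034), np.float64(0.863)] [0.5455 0.3173 0.0954]
t 35.12 p [ 0.5717 -0.0196  0.1133] phi -9.01 f [-0.1  0.7 -0.2] w 0.0271
turn -0.01
tool mm after turn [-0.6 -0.1  0.4]
```

>>> apply_moves:
  increments:
    - [0,0,0,0,0.45]
    - [0,0,0,0,0.45]
    - [0,0,0,0,0.45]
    - [0,0,-10,0,0.45]
    - [0,0,-20,0,0.45]
    - [0,0,-30,0,0.2]
    - [0,0,-5,0,0]
    - [0,0,0,0,0]
    - [0,0,0,0,0]

```text
t: 35.87
position: [0.5718, -0.0196, 0.1792]
orientation: [-3.132, 0.247, -0.002]
ft_force: [-0.0, -0.2, -0.7]
grip_width: 0.0166
grip_force: 0.0
```

```bash
python3 - <<'E'
from h import *
go(A[2]+.039*ZC-.010*XH+.008*Z+.010*ZC-.004*XC,-9)
E
```

```text
t 35.87 p [ 0.5718 -0.0196  0.1792] phi -9.0 f [-0.  -0.2 -0.7] w 0.0166
turn -0.0
tool mm after turn [-23.6  -0.1  32.9]
```

>>> apply_moves:
  increments:
    - [-12,0,0,0,0]
    - [-11.6,0,0,0,0]
    - [0,0,16,0,0]
    - [0,0,16,0,0]
    - [2.5,0,4.3,0,0]
    - [2.5,0,4.3,0,0]
    - [2.5,0,4.3,0,0]
    - [2.5,0,4.3,0,0]
    - [0,0,0,0,0]

```text
t: 36.62
position: [0.5588, -0.0177, 0.1291]
orientation: [3.132, -0.247, -0.0]
ft_force: [-0.5, -0.8, 0.7]
grip_width: 0.0005
grip_force: 0.2
```

```bash
python3 -c "
from h import *
edge(A[2])"
```

```text
t 36.62 edge u,y,o [np.float64(-3.6), np.float64(-0.2), np.float64(28.8)] f [-0.5 -0.8  0.7] along -d 0.8
```

>>> apply_moves:
  increments:
    - [2.5,0,4.3,0,0]
    - [2.5,0,4.3,0,0]
    - [2.5,0,4.3,0,0]
    - [2.5,0,4.3,0,0]
    - [2,0,3.46,0,0]
    - [1.5,0,2.6,0,0]
    - [1,0,1.73,0,0]
    - [1,0,1.73,0,0]
    - [0.7,0,1.2,0,0]
    - [0,0,0,0,0]
    - [0,0,0,0,0]

```text
t: 37.53
position: [0.5717, -0.0198, 0.1037]
orientation: [3.132, -0.246, -0.006]
ft_force: [-14.8, 0.4, 29.8]
grip_width: 0.0006
grip_force: 16.3
```

```bash
python3 -c "
from h import *
edge(A[2])"
```

```text
t 37.53 edge u,y,o [np.float64(-4.9), np.float64(-0.3), np.float64(0.3)] f [-14.8   0.4  29.8] along -d 33.1
```

Firm and level in a3. I'll retreat and check with one picture.

>>> apply_moves:
  increments:
    - [-6,0,-10.4,0,0]
    - [-6,0,-10.4,0,0]
    - [-10,0,-30,0,0]
    - [-20,0,-30,0,0]
    - [-35,0,-10,0,0]
    - [-35,0,0,0,0]
    - [-25,0,0,0,0]
    - [0,0,0,0,0]
    - [0,0,0,0,0]

```text
t: 38.28
position: [0.438, 0.0018, 0.1928]
orientation: [-3.132, 0.246, -0.001]
ft_force: [0.7, 1.1, -1.2]
grip_width: 0.0007
grip_force: 0.0
```

```bash
python3 - <<'E'
from h import *
from workcell import cams
c=cams.capture("top");K=c["intrinsics"];px=c["pixels"]
for p,a in blobs(px):
    if 100<p[1]<300 and 120<p[0]<420: print(p.round(1),a)
s=cams.capture("scene")["pixels"];w=cams.capture("wrist")["pixels"]
o=np.zeros((590,790,3),np.uint8);o[:290,:395]=cv2.resize(px[140:200,205:287],(395,290),interpolation=2);o[:290,395:]=cv2.resize(s[170:255,225:340],(395,290),interpolation=2)
o[290:,:395]=cv2.resize(w,(395,300));o[290:,395:]=cv2.resize(px,(395,300))
cv2.imwrite("pics/f.png",o[:,:,::-1])
E
```

```text
[129.1 138.2] 77
[224.6 164.7] 91
[241.1 165.9] 93
[257.1 167.9] 93
[272.9 169.9] 95
[224.  178.3] 89
[239.5 180.4] 87
[254.2 183.2] 90
[270.8 184.6] 87
[153.7 251.9] 265
[364.8 255.8] 272
```

View pics/f.png

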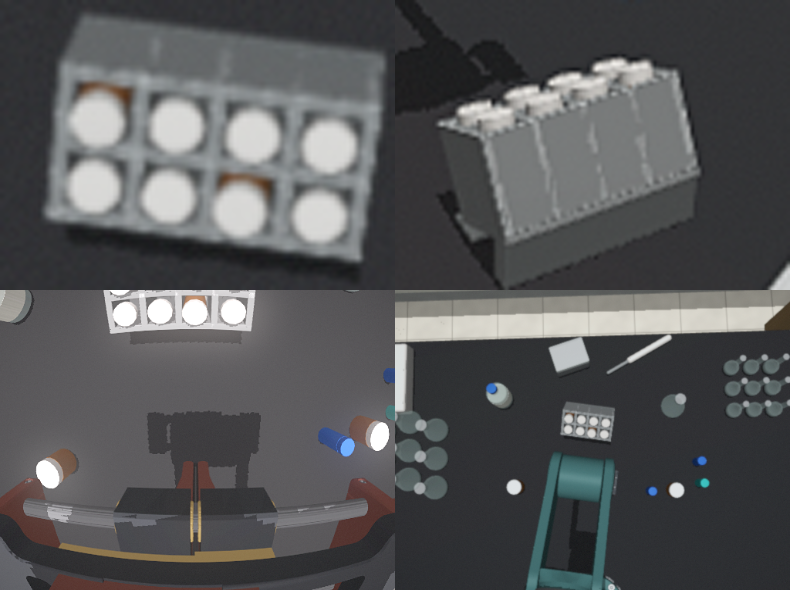

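The picture shows white tops level in all eight cells, b1 at (98,118) and a3 at (240,212) with amber beneath, and the jars, bottle and flask where they were.

```bash
python3 -c "
from workcell import r
print(r.finish_job())"
```

```text
the job is handed in; nothing more can be done
None
```

I put the two amber vials in the empty cells, b1 (left vial) and a3 (right vial), and pressed each home until firm and level within about 1 mm of its neighbours; the jars, flask and bottle still stood in place in the final picture, and I handed the job in at about 38 s.

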